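Fit the grating disc to the cheese grater

TASK

Get the cheese grater ready for grating: take the grating disc (green handle) from the rack and fit its tapered shank in the grater's spindle, turning it gently until its slots drop over the two drive dogs, then press it fully home past the catch without ever forcing it. Then swing the clear feed tube in over the disc until it meets its stop, let go, and leave the slicing disc and everything else where it stands.

Things in the scene. Friction and masses are not known exactly. Their poses are not given: they have to be found in the camera images.
- grating_disc: The disc to fit: metal plate 150 mm across with rows of small raised teeth and an upright GREEN handle; 0.35 to 0.56 kg. Origin: centre of the underside of its drive collar, z up along the shaft. Above it: collar 0 to 13.5 mm, flange 60 mm across to 18.5, plate to 21.5 (teeth to 23), hub 34 mm across to 28, handle 28 to 72 mm. The shank hangs below.
- grating_handle (a point): Middle of the green handle, on the shaft axis, 54 mm above the disc's origin and 18 mm below the handle's top; axes as the disc's. The handle is 44 mm tall, 40 mm long along x and 18 mm thick along y.
- grating_collar (a point): On the disc's axis, at the roof of the slots, 13.5 mm above its origin. The steel collar under the plate is four square lugs, 59 mm across the corners, with two slots crossing between them, along the disc's x and y: 11.5 mm wide, 13.5 mm deep, open downward.
- shank_tip (a point): Bottom end of the shank, 54.5 mm below the disc's origin. The steel shank is a 7:24 taper, 26 mm across under the collar and 17 mm across 36 mm below it, then a thin neck and a retention stud 11 mm across.
- slicing_disc: The other disc, not wanted: same shank, collar, plate and handle, but the handle is ORANGE and the plate has two flat blades instead of teeth. Origin as on the grating disc. It stays in the rack.
- disc_rack: White plastic rack, 150 x 345 mm, fixed; its top is 66 mm above the table. Origin under its centre on the table, long side along its y. Through holes 37 mm across at y = +86 and -86 mm; in each a disc hangs by its collar, shank down. Either disc may be in either hole.
- grater: White countertop cheese grater, 230 mm (x) by 265 mm (y), fixed. Origin on the table below the spindle axis; chute and switches at its front (-x), post of the feed tube at its left rear (+y). Deck 98 mm above the table; on it round the spindle a chamber of inside radius 88 mm, wall top 130 mm above the table, open at the front to the chute.
- spindle_face (a point): Centre of the spindle's flat top face, 104 mm above the table; axes as the grater's. The dark steel spindle, 60 mm across, has a vertical taper socket open upward. The disc is home when its collar lies flat on this face, its origin at this point. Side play 0.3 mm when home, 2 mm at the height of the dogs. The disc must never bear on the grater with over 80 N.
- dog_tops (a point): On the spindle axis, level with the tops of the two brass drive dogs, 12 mm above the face. Dogs: opposite each other, each 9 mm wide, 16 to 28 mm from the axis. They have stopped at any angle (not given by this point's axes, which are the grater's): look, or find them by feel. Off the slots the collar rests here. Only a drag of 0.1 N m holds the spindle: pressed with over 6 N or so it turns along.
- catch_height (a point): On the spindle axis, 4.7 mm above the face. Once either slot is over the dogs (every quarter turn fits) the collar drops from the dog tops to about here, where the stud meets two spring-loaded balls inside the spindle; a push of about 5 to 15 N, more if the slots are left twisted hard against the dogs, clicks it past them and home. After that the spindle turns with the disc.
- feed_tube (a joint): Swing angle of the feed tube about its vertical post, rad: 0 = over the disc, against its stop; grows clockwise seen from above as it swings out, at most 1.7. Friction about 0.2 N m: it stays where it is left.
- tube_top (a point): Centre of the feed tube's top rim, 219 mm above the table. Upright clear plastic tube with grey bands, 46 to 49 mm across, wall 3 mm, open at both ends, lower end 134 mm above the table. A grey arm, 165 to 179 mm above the table, joins it to the post 91 mm away. Swung in, its axis stands 50 mm from the spindle axis.
- tube_pivot (a point): On the vertical axis about which the feed tube swings (centre of the post), 170 mm above the table; the hub on the post is 28 mm across and its top is 197 mm above the table.
- catch_pan: Steel catch pan 130 x 170 x 55 mm standing under the grater's chute. Origin under its centre. Leave it.
- pusher: White plastic feed pusher, 95 mm tall, 54 mm across its cap, standing behind the grater. Origin under its centre. Leave it.
- brush: Blue-handled cleaning brush, 200 mm long, lying on the table. Origin under its middle. Leave it.
- tubs: Round clear tub of cheese with a white lid, 100 mm across, 72 mm tall. Origin under its centre. Leave it.
- price_stand: Small paper price card on a wooden foot, 70 mm tall. Leave it.

How it is judged:
On the way, in this order (a step that is already met when the one before it is completed fails the run):
1. the grating disc is out of the rack, lifted clear of it (height (world z) of grating_disc above 0.13 m and contact force between grating_disc and disc_rack below 0.1 N), for 0.1 s.
2. its shank is fully home in the spindle: slots over the dogs, collar flat on the spindle face (z of grating_disc in the frame of spindle_face between -0.004 and 0.002 m and horizontal distance between grating_disc and spindle_face below 0.0025 m and angle between grating_disc's own z axis and vertical below 0.04 rad), for 0.3 s.
3. the feed tube is swung in over the disc, against its stop (all of step 2 and value of joint feed_tube below 0.05 rad), for 0.2 s.
At the end, for the whole second after the job is handed in: Grating disc home in the spindle (collar within 2 mm of the spindle face, within 2.5 mm of its axis, upright within 0.04 rad) and at rest, feed tube within 0.05 rad of its stop, slicing disc still in the rack within 15 mm of where it was, robot clear of everything (all of step 3 and linear speed of grating_disc below 0.02 m/s and distance of slicing_disc from where it was at the start of the episode below 0.015 m); the robot touches nothing.
It fails at once if the grating disc is forced: it bears on the grater with more than 80 N (contact force between grating_disc and grater above 80 N).
It fails at once if any other loose thing (slicing disc, pan, pusher, brush, tub, price card) is pushed more than 30 mm from its place (distance of any of slicing_disc, catch_pan, pusher, brush, tubs, price_stand from where it was at the start of the episode above 0.03 m).
It also fails if it takes over 72 s, if anything falls off the work surface, if the arm or the gripper's body presses on something with over 40 N, if the wrist force passes 120 N, or if a joint passes its speed limit or range.

ROBOT

A 6-joint arm with a two-finger parallel gripper is mounted at the origin on the work surface. World frame = base frame: x ahead of the robot, y to its left, z up, the work surface at z = 0. Lengths are in m, angles in rad, forces in N, time in s.
With the tool pointing down it reaches from about 0.275 to 0.85 m from the base axis. Payload 5.2 kg.
Tool frame: the origin (TCP) lies on the mounting face of the last link; the fingertips stand 173 mm ahead of it and the grasp point (between the pads) lies 155 mm ahead of it; z points along the fingers, y is the direction in which the jaws open and shut (so a half turn about z gives the same grasp; the last joint's range is limited). The gripper opens to 85 mm and grips with 20 to 120 N. Pads are 22 mm wide; open, the fingers measure 114 mm over their backs; the gripper's body (76 mm by 85 mm) begins 54 mm behind the grasp point. The pads swing forward as they close: fully open they stand 13 mm farther back than shut.
Start: joints at [1.009, 0.259, 1.535, -0, 1.348, -0.203], TCP at [0.193, 0.515, 0.405] pointing down, gripper open.
Joint ranges: [-3.14, 3.14], [-0.91, 2.08], [0.19, 2.58], [-1.22, 4.36], [0.22, 2.71], [-3.12, 3.12]. Speed limits (rad/s): [2.57, 2.57, 3.14, 3.14, 3.14, 3.14].

INTERFACE

Orientations are given as a 3x3 rotation matrix whose columns are the frame's x, y, z axes.
In Python, from rig import env, eyes, workorder gives the robot as it stands.
- The arm moves only by the tool arm_command, never from a script. Its argument "deltas" is a list of rows, each a list of 6 numbers: the shift along the world's x, y, z in m, then the turn, a rotation vector about the world's x, y, z in degrees. In form: [[x, y, z, wx, wy, wz], ...]. A call has 1 to 20 rows; each row shifts and turns the commanded pose from where the row before left it; what a row does not reach is not made up. A row lasts 1/12 s, in which the tool goes at most 41.7 mm and 7.16 degrees, less where a joint would pass 70% of its speed; a pose out of reach is approached as far as the arm can. A call is refused whole if a number of a shift passes 0.0417 or a number of a turn 7.16, either way. A call with a gripper value outside its range is refused whole. "hand" is the finger opening in m, from 0 to 0.0854, set as the call begins (left out, the last holds). The fingers move at their own pace and stop on an object; "force" is the grip in N (left out, the last holds). Time passes only in rows, so rows that do not move let the fingers close. It gives the time, the measured TCP pose, the force and the opening at its end, in the units of the state.
- env.sense(): the state, without advancing time (a new reading comes with each control period).
- eyes.snapshot(name): name is "scene" or "top" or "wrist"; returns a dict with "color" (384x512x3 uint8, red, green, blue), "fovy" (degrees; the focal length in pixels is half the picture's height over the tangent of half this angle, whatever the lens; pixels are square), "cx", "cy" (the principal point, pixels), "view" (4x4, takes a point from world to camera coordinates); the wrist camera has in their place "T_tool_cam" (4x4, takes a point from camera to tool coordinates, whose origin is the TCP and whose axes are the flange's). Camera axes: x right, y up, looking along -z (the intrinsics and any distortion apply to the point x, -y, -z); pixel columns grow to the right and rows downward; lengths in m; the calibration is good to about 2 mm. A picture is of the moment at which its call begins: read the wrist's pose just before it. There is no depth.
- workorder.hand_in(): hands the job in, once; it reports no verdict.
Trained networks look in a picture, given as the dict that the camera call returned (one of the last four; its "shot" number tells which), for a name from the list of things; names that differ only in an ending like _2 or _b are one class to them, and where a whole thing is asked for, a point or a joint stands for the part that bears it (a point fixed in the world has none). Each returns a list of dicts, best first, with "conf" (0 to 1); they miss things now and then, are a little off and sometimes report something else, mostly with a low value. They report only what shows in the picture. A call takes as long as a camera call.
- eyes.look_for(picture, query): "box" ([left, top, width, height] in pixels, round what is visible of it).
The state is a dict: "time": time; "q": joint angles; "qd": joint speeds; "tau": joint torques, N m; "tool_pos": TCP position; "tool_rot": TCP orientation; "wrist_force": force on the tool from outside, world axes, zero at the start; "moment": the same for the moment, N m; "gripper_width": finger opening in m.
Only numpy, scipy, OpenCV 4.12 (cv2) and the standard library are available. Lean on these libraries where they do the work, as an engineer would, in place of code of your own. Each camera call takes 0.05 s, during which the arm holds its last target. There are 200 camera calls.

## Working session

There is one attempt and no reset: what is moved stays moved. The work goes in short steps, Python scripts to look and compute and a tool call to move; the robot and the scene stay as the last step left them, time stands still between calls to the robot, and variables do not carry over. Pictures are saved under pics/ and viewed, about 8 in all and at most 12, crops included, and the job is handed in when it is done.

Besides the shell and the picture viewer there is one more tool, called after "Emit:" as name([rows], argument=value, ...), one row to a line, values as JSON. arm_command: Moves the arm, as the interface text tells. Its arguments: {"type":"object","properties":{"deltas":{"type":"array"},"hand":{"type":"number"},"force":{"type":"number"}},"required":["deltas"]}

```bash
mkdir -p pics; ls; cat > h.py <<'E'
import numpy as np, cv2
from rig import env, eyes, workorder
def snap(n):
    s=env.sense(); p=eyes.snapshot(n); p=dict(p); 
    if n=="wrist":
        T=np.eye(4);T[:3,:3]=s["tool_rot"];T[:3,3]=s["tool_pos"]
        p["cw"]=T@np.array(p["T_tool_cam"])
    else: p["cw"]=np.linalg.inv(np.array(p["view"]))
    h,w=p["color"].shape[:2]; p["f"]=h/2/np.tan(np.radians(p["fovy"])/2)
    return p
def pix2z(p,u,v,z):
    d=p["cw"][:3,:3]@np.array([(u-p["cx"])/p["f"],-(v-p["cy"])/p["f"],-1]); o=p["cw"][:3,3]
    return o+d*(z-o[2])/d[2]
def proj(p,X):
    c=np.linalg.inv(p["cw"])@np.append(X,1); return p["cx"]+p["f"]*c[0]/-c[2], p["cy"]-p["f"]*c[1]/-c[2]
def save(p,name,crop=None,k=1):
    im=p["color"]
    if crop: a,b,c,d=crop; im=im[b:d,a:c]
    cv2.imwrite("pics/"+name,cv2.cvtColor(cv2.resize(im,None,fx=k,fy=k,interpolation=cv2.INTER_CUBIC),cv2.COLOR_RGB2BGR))
E
python3 - <<'E'
from h import *
print(env.sense())
ims=[]
for n in ["top","scene"]:
    p=snap(n); print(n,[(k,p[k]) for k in p if k not in("color","view","cw")],p["cw"][:3].round(3).tolist())
    save(p,n+"0.png",k=1.5)
    if n=="top":
        for q in ["grating_disc","grating_handle","slicing_disc","disc_rack","grater","feed_tube","tube_top","tube_pivot","spindle_face","dog_tops"]:
            try: print(q,[(np.round(r["box"]).tolist(),round(r["conf"],2)) for r in eyes.look_for(p,q)[:2]])
            except Exception as e: print(q,e)
E
```

```text
pics
{'time': 0.0, 'q': array([ 1.00917638e+00,  2.59360789e-01,  1.53610557e+00,  1.50731134e-05,
        1.34798129e+00, -2.02782973e-01]), 'qd': array([ 0.00070262,  0.00056065, -0.0014799 , -0.00033263,  0.00175731,
       -0.0011575 ]), 'tau': array([ 1.72125579e-03, -4.46030116e+01, -2.90575701e+01, -1.29774890e-04,
        1.19046276e-02, -1.14853270e-05]), 'tool_pos': array([0.19300134, 0.51479414, 0.40385579]), 'tool_rot': array([[-9.36304525e-01,  3.51187749e-01, -1.00033800e-03],
       [ 3.51188959e-01,  9.36303303e-01, -1.56223186e-03],
       [ 3.87983084e-04, -1.81403242e-03, -9.99998279e-01]]), 'wrist_force': array([ 0.36250277, -0.0805601 , -0.21156166]), 'moment': array([-0.0201808 , -0.02495576, -0.04392069]), 'gripper_width': 0.08527075007997194}
top [('fovy', 46.22387925658994), ('cx', 259.6294817880688), ('cy', 185.09651520775355), ('shot', 1), ('f', np.float64(449.87790088371116))] [[0.005, 0.985, -0.175, 0.33], [-1.0, 0.01, 0.026, 0.019], [0.027, 0.175, 0.984, 1.385]]
grating_disc [([292.0, 182.0, 50.0, 51.0], 0.68), ([282.0, 182.0, 122.0, 52.0], 0.33)]
grating_handle [([291.0, 184.0, 49.0, 52.0], 0.71)]
slicing_disc [([349.0, 180.0, 46.0, 51.0], 0.78)]
disc_rack [([284.0, 184.0, 120.0, 52.0], 0.91)]
grater [([130.0, 135.0, 132.0, 102.0], 0.89), ([286.0, 181.0, 57.0, 55.0], 0.64)]
feed_tube [([133.0, 150.0, 42.0, 38.0], 0.85), ([283.0, 184.0, 122.0, 53.0], 0.73)]
tube_top [([129.0, 149.0, 46.0, 41.0], 0.85), ([115.0, 118.0, 38.0, 37.0], 0.5)]
tube_pivot [([129.0, 134.0, 130.0, 100.0], 0.9)]
spindle_face [([130.0, 134.0, 131.0, 102.0], 0.64)]
dog_tops [([131.0, 132.0, 130.0, 103.0], 0.63)]
scene [('fovy', 49.20748628270835), ('cx', 247.0515487555304), ('cy', 182.80186598230793), ('shot', 2), ('f', np.float64(419.2919982064257))] [[-0.139, -0.855, 0.5, 1.29], [0.99, -0.12, 0.07, 0.111], [-0.0, 0.505, 0.863, 1.446]]
```

```bash
python3 - <<'E'
from h import *
a=cv2.imread("pics/top0.png");import numpy as np
p=snap("top"); save(p,"top1.png",crop=(100,90,420,260),k=2.5)
E
```

```text
(no output)
```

View pics/top1.png

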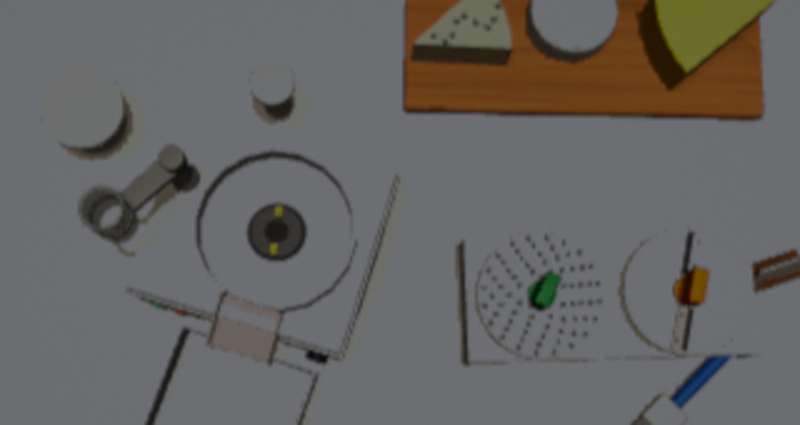

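View pics/scene0.png

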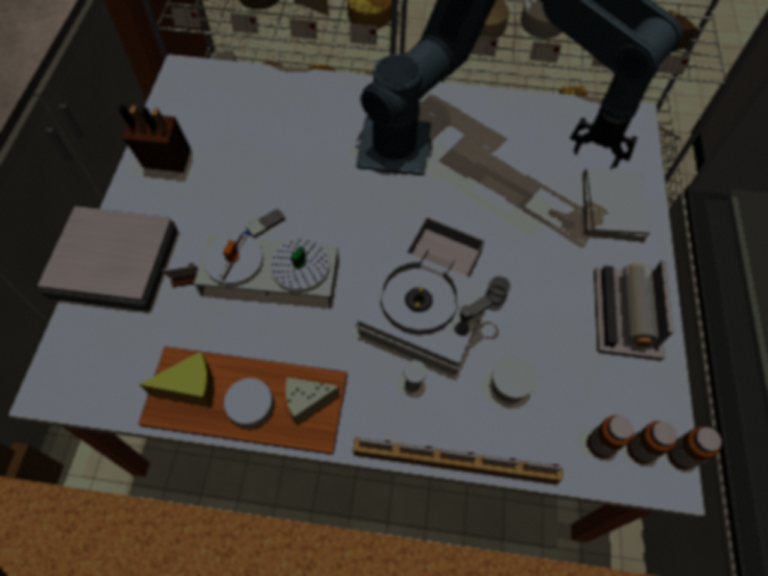

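The top view shows the green handle at about (317,206), the orange handle at about (375,204), the spindle at about (210,183) with brass dogs above and below it, the tube at about (143,176) and the post at about (169,153). The scene view agrees, and the tube is swung well out.

```bash
python3 - <<'E'
from h import *
p=snap("top")
def c(u,v): return 100+u/2.5,90+v/2.5
hsv=cv2.cvtColor(p["color"],cv2.COLOR_RGB2HSV)
m=cv2.inRange(hsv,(45,90,30),(85,255,255)); m[:, :290]=0; m[:,345:]=0
print(cv2.moments(m,True)["m00"]); ys,xs=np.nonzero(m); g=(xs.mean(),ys.mean()); print(g,xs.min(),xs.max(),ys.min(),ys.max())
print("green",pix2z(p,*g,0.07+0.054))
print("plate c", pix2z(p,*c(540,295),0.087))
print("orange",pix2z(p,*c(692,287),.12))
print("spindle",pix2z(p,*c(276.5,232),.104), "dogs",pix2z(p,*c(278,211),.116),pix2z(p,*c(273.5,249),.116))
print("chamber",pix2z(p,*c(277,231),.13))
print("tube",pix2z(p,*c(108,214),.219),"pivot",pix2z(p,*c(173,158),.197))
print("tub",pix2z(p,*c(85,112),.072),"pusher",pix2z(p,*c(272,85),.095))
print("front edge",pix2z(p,*c(127,290),.098),pix2z(p,*c(342,358),.098))
E
```

```text
103.0
(np.float64(317.6504854368932), np.float64(205.6990291262136)) 311 323 199 212
green [ 0.4969606  -0.17872281  0.124     ]
plate c [ 0.49504704 -0.17958033  0.087     ]
orange [ 0.50157306 -0.34899205  0.12      ]
spindle [0.56350385 0.1273386  0.104     ] dogs [0.58584438 0.12520394 0.116     ] [0.54156582 0.1292618  0.116     ]
chamber [0.55992712 0.12460874 0.13      ]
tube [0.55997539 0.29458528 0.219     ] pivot [0.62675288 0.23307716 0.197     ]
tub [0.7134773  0.36300068 0.072     ] pusher [0.74299715 0.1377641  0.095     ]
front edge [0.49529456 0.29706289 0.098     ] [0.41939382 0.0498422  0.098     ]
```

Emit:
arm_command([
  [0.024, -0.032, 0.003, 0, 0, 0],
  [0.024, -0.032, 0.003, 0, 0, 0],
  [0.024, -0.032, 0.003, 0, 0, 0],
  [0.024, -0.032, 0.003, 0, 0, 0],
  [0.024, -0.032, 0.003, 0, 0, 0],
  [0.024, -0.032, 0.003, 0, 0, 0],
  [0.024, -0.032, 0.003, 0, 0, 0],
  [0.024, -0.032, 0.003, 0, 0, 0],
  [0.024, -0.032, 0.003, 0, 0, 0],
  [0.024, -0.032, 0.003, 0, 0, 0],
  [0.024, -0.032, 0.003, 0, 0, 0],
  [0.024, -0.032, 0.003, 0, 0, 0],
  [0, 0, 0, 0, 0, 0],
  [0, 0, 0, 0, 0, 0],
])

```text
time: 1.87
tool_pos: [0.4823, 0.1291, 0.4406]
tool_rot: [[-0.935, 0.355, -0.0], [0.355, 0.935, -0.0], [0.0, -0.0, -1.0]]
wrist_force: [-1.0, 0.3, 0.3]
gripper_width: 0.0853
```

```bash
python3 - <<'E'
from h import *
s=env.sense();print(s["tool_pos"],s["tool_rot"].round(3).tolist(),s["q"].round(2))
p=snap("wrist");print(np.array(p["T_tool_cam"]).round(3).tolist(),p["f"],p["cx"],p["cy"])
print("spindle at",proj(p,[.562,.126,.104]))
save(p,"w1.png",k=1.4)
E
```

```text
[0.48230456 0.12906631 0.44059466] [[-0.935, 0.355, -0.0], [0.355, 0.935, -0.0], [0.0, -0.0, -1.0]] [ 0.04  0.14  1.59 -0.    1.41 -1.17]
[[0.0, 0.959, 0.282, 0.072], [1.0, -0.0, -0.001, 0.0], [-0.001, 0.282, -0.959, 0.032], [0.0, 0.0, 0.0, 1.0]] 279.7530709782603 254.95693190771968 192.14245769917912
spindle at (np.float64(275.83052811314246), np.float64(238.7384799918903))
```

View pics/w1.png

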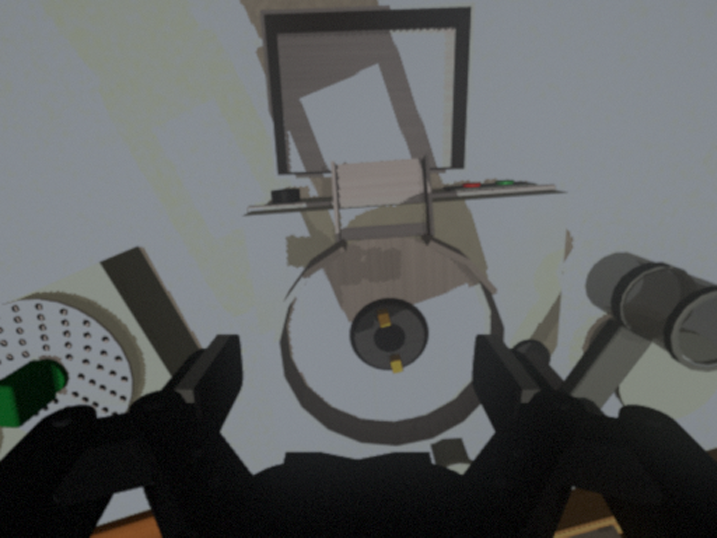

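The wrist view puts the spindle ring at about (389,334) on the 1.4x picture, within 2 px of the prediction. The dogs are at about (385,320) and (397,366).

```bash
python3 - <<'E'
from h import *
p=snap("wrist")
hsv=cv2.cvtColor(p["color"],cv2.COLOR_RGB2HSV)
# ring: dark area of spindle
m=np.zeros(hsv.shape[:2],np.uint8); m[210:268,248:308]=(hsv[210:268,248:308,2]<75)|(hsv[210:268,248:308,1]>110)
n,l,st,ce=cv2.connectedComponentsWithStats(m); i=1+np.argmax(st[1:,4])
cs,_=cv2.findContours((l==i).astype(np.uint8),0,1); e=cv2.fitEllipse(cv2.convexHull(max(cs,key=cv2.contourArea))); print(st[i],e)
print("spindle",pix2z(p,*e[0],.104), "right edge",pix2z(p,e[0][0]+26,e[0][1],.104))
o=cv2.inRange(hsv,(12,110,60),(32,255,255)); o[:210]=0;o[270:]=0;o[:,:245]=0;o[:,310:]=0
n,l,st,ce=cv2.connectedComponentsWithStats(o)
D=[]
for i in range(1,n):
    if st[i,4]>8: D.append(pix2z(p,*ce[i],.113)); print(st[i],ce[i],D[-1])
# wide tube pixels to check
for q in ["feed_tube","tube_top","tube_pivot","grating_handle"]:
    print(q,[(np.round(r["box"]).tolist(),round(r["conf"],2)) for r in eyes.look_for(p,q)[:2]])
save(p,"x.png",crop=(240,200,316,276),k=8)
E
```

```text
[ 249  214   56   53 2219] ((276.572265625, 239.4971160888672), (51.55644607543945, 55.070465087890625), 90.74417877197266)
spindle [0.56194494 0.12806162 0.104     ] right edge [0.57292693 0.15714068 0.104     ]
[269 225   9  10  72] [273.11111111 229.55555556] [0.54437237 0.1293312  0.113     ]
[278 258   8   9  60] [281.83333333 261.98333333] [0.58745509 0.12498709 0.113     ]
feed_tube [([402.0, 183.0, 110.0, 114.0], 0.95)]
tube_top [([400.0, 182.0, 112.0, 111.0], 0.57)]
tube_pivot [([174.0, 114.0, 336.0, 210.0], 0.8), ([306.0, 315.0, 29.0, 22.0], 0.65)]
grating_handle [([2.0, 214.0, 93.0, 96.0], 0.68)]
```

View pics/x.png

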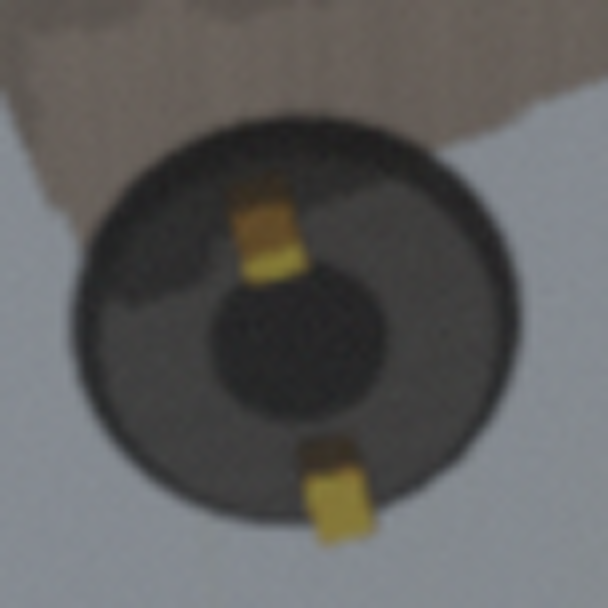

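```bash
python3 - <<'E'
from h import *
p=snap("wrist")
c=lambda u,v:(240+u/8-.5,200+v/8-.5)
print("hole",pix2z(p,*c(299,341),.104))
a=pix2z(p,*c(269,243),.116);b=pix2z(p,*c(339,507),.116); print(a,b,(a+b)/2,np.linalg.norm(a-b),np.degrees(np.arctan2(*(b-a)[[1,0]])))
# grating disc handle: green blob vs handle model
print("handle bottom/top proj",proj(p,[.496,-.179,.087+.007]),proj(p,[.496,-.179,.1385]))
E
```

```text
hole [0.56477191 0.12937255 0.104     ]
[0.54281763 0.13151258 0.116     ] [0.58631865 0.12717334 0.116     ] [0.56456814 0.12934296 0.116     ] 0.043716904369080774 -5.6964329557639175
handle bottom/top proj (np.float64(30.483753160866087), np.float64(269.3373687086755)) (np.float64(0.057162493713121876), np.float64(290.9759719679787))
```

Emit:
arm_command([
  [0.0015, -0.034, -0.003, 0, 0, 0],
  [0.0015, -0.034, -0.003, 0, 0, 0],
  [0.0015, -0.034, -0.003, 0, 0, 0],
  [0.0015, -0.034, -0.003, 0, 0, 0],
  [0.0015, -0.034, -0.003, 0, 0, 0],
  [0.0015, -0.034, -0.003, 0, 0, 0],
  [0.0015, -0.034, -0.003, 0, 0, 0],
  [0.0015, -0.034, -0.003, 0, 0, 0],
  [0.0015, -0.034, -0.003, 0, 0, 0],
  [0, 0, 0, 0, 0, 0],
  [0, 0, 0, 0, 0, 0],
  [0, 0, 0, 0, 0, 0],
])

```text
time: 3.22
tool_pos: [0.4946, -0.1742, 0.4136]
tool_rot: [[-0.936, 0.351, -0.0], [0.351, 0.936, 0.001], [0.001, 0.001, -1.0]]
wrist_force: [-0.9, 0.4, 0.3]
gripper_width: 0.0854
```

```bash
python3 - <<'E'
from h import *
s=env.sense();print(s["tool_pos"],s["tool_rot"].round(3).tolist(),s["q"].round(2))
p=snap("wrist")
hsv=cv2.cvtColor(p["color"],cv2.COLOR_RGB2HSV)
m=cv2.inRange(hsv,(45,90,20),(85,255,255)); ys,xs=np.nonzero(m); print(len(xs),xs.min(),xs.max(),ys.min(),ys.max())
x0,y0=int(xs.min())-70,int(ys.min())-60; x0=max(x0,0);y0=max(y0,0); print("crop",x0,y0)
save(p,"w2.png",crop=(x0,y0,x0+200,y0+150),k=4)
E
```

```text
[ 0.49459817 -0.17424089  0.41362963] [[-0.936, 0.351, -0.0], [0.351, 0.936, 0.001], [0.001, 0.001, -1.0]] [-0.55  0.21  1.58  0.    1.35 -1.76]
426 30 262 176 274
crop 0 116
```

View pics/w2.png

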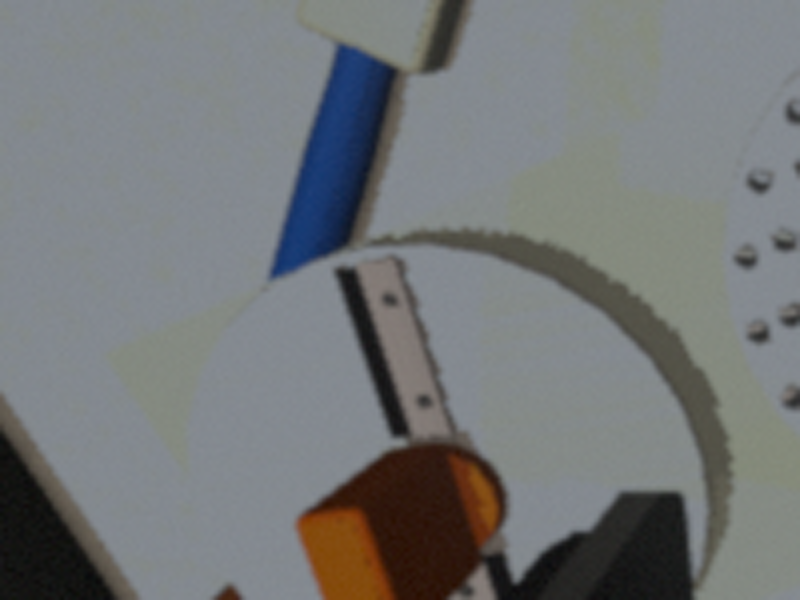

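That crop was pulled left by stray pixels: it shows the slicing disc. I'll crop on the green blob instead.

```bash
python3 - <<'E'
from h import *
p=snap("wrist")
save(p,"w3.png",crop=(185,180,345,300),k=5)
print(proj(p,[.496,-.179,.1385]))
E
```

```text
(np.float64(249.47226853531953), np.float64(196.05985635043876))
```

View pics/w3.png

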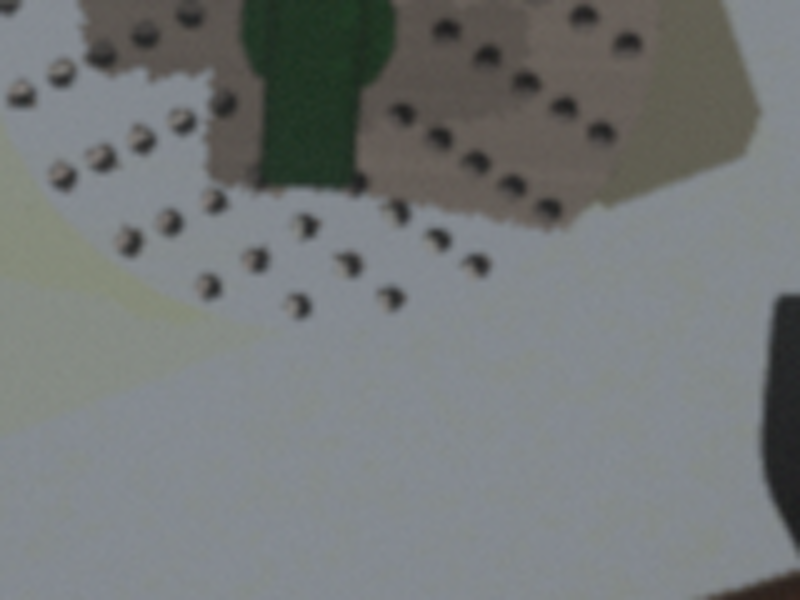

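The green handle is upright in this view, so its long axis already lies along tool x. I'll segment it for numbers.

```bash
python3 - <<'E'
from h import *
p=snap("wrist"); im=p["color"].astype(int)
m=((im[...,1]-im[...,0]>18)&(im[...,1]-im[...,2]>5)).astype(np.uint8); m[:130]=0;m[235:]=0;m[:,:215]=0;m[:,300:]=0
n,l,st,ce=cv2.connectedComponentsWithStats(m); i=1+np.argmax(st[1:,4]); print(st[i])
for v in range(st[i,1],st[i,1]+st[i,3],3):
    u=np.nonzero(l[v]==i)[0]; print(v,u.min(),u.max(),im[v,(u.min()+u.max())//2])
save(p,"w4.png",crop=(205,130,305,230),k=6)
E
```

```text
[242 179  15  21 132]
179 254 254 [33 52 35]
182 247 256 [32 52 35]
185 246 256 [32 52 35]
188 244 252 [32 52 36]
191 246 254 [33 52 35]
194 245 254 [30 49 35]
197 248 253 [31 50 34]
```

View pics/w4.png

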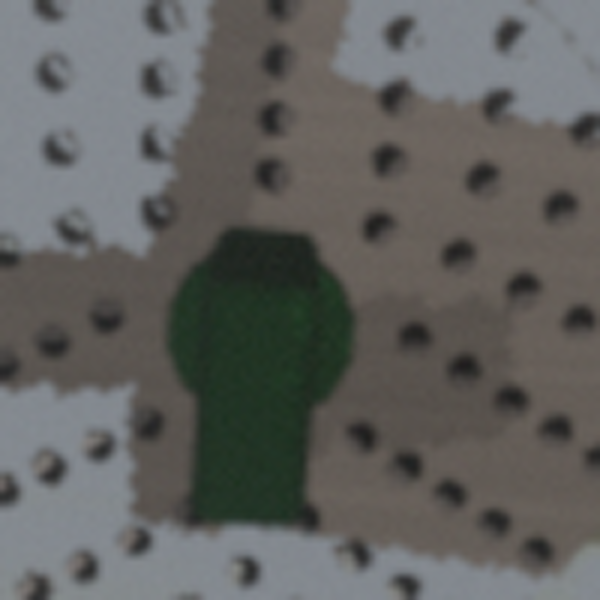

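```bash
python3 - <<'E'
from h import *
p=snap("wrist"); c=lambda u,v:(205+u/6-.5,130+v/6-.5)
z=.066+.072
P=[pix2z(p,*c(*q),z)for q in[(190,522),(305,525),(318,285),(206,282)]]
print(np.round(P,4)); ctr=np.mean(P,0); print(ctr)
for i in range(4): d=P[(i+1)%4]-P[i]; print(np.linalg.norm(d),np.degrees(np.arctan2(d[1],d[0])))
print("tool x,y ang",[np.degrees(np.arctan2(*env.sense()["tool_rot"][[1,0],i])) for i in(0,1)])
# hub centre (z=.066+.028): circle visible x 168..353
print("hub centre x", pix2z(p,*c(261,325),.066+.028))
m=p["color"]
E
```

```text
[[ 0.5107 -0.1977  0.138 ]
 [ 0.5174 -0.1811  0.138 ]
 [ 0.4821 -0.1659  0.138 ]
 [ 0.4759 -0.1814  0.138 ]]
[ 0.49654742 -0.181512    0.138     ]
0.01792046481146562 67.96074461656467
0.03843018399081592 156.70713777680706
0.016731307061431368 -112.00514802942186
0.03846462691048355 -25.064383982624733
tool x,y ang [np.float64(159.5604968582267), np.float64(69.5604985737021)]
hub centre x [ 0.4953594  -0.18109454  0.094     ]
```

Emit:
arm_command([
  [0.002, -0.007, -0.01, 0, 0, -3],
  [0, 0, -0.03, 0, 0, 0],
  [0, 0, -0.035, 0, 0, 0],
  [0, 0, -0.035, 0, 0, 0],
  [0, 0, -0.02, 0, 0, 0],
  [0, 0, -0.008, 0, 0, 0],
  [0, 0, 0, 0, 0, 0],
  [0, 0, 0, 0, 0, 0],
  [0, 0, 0, 0, 0, 0],
])

```text
time: 4.17
tool_pos: [0.4975, -0.1821, 0.2776]
tool_rot: [[-0.917, 0.399, 0.003], [0.399, 0.917, -0.002], [-0.003, -0.001, -1.0]]
wrist_force: [-0.1, -0.6, -0.0]
gripper_width: 0.0852
```

Emit:
arm_command([
  [0, 0, 0, 0, 0, 0],
  [0, 0, 0, 0, 0, 0],
  [0, 0, 0, 0, 0, 0],
  [0, 0, 0, 0, 0, 0],
  [0, 0, 0, 0, 0, 0],
  [0, 0, 0, 0, 0, 0],
  [0, 0, 0, 0, 0, 0],
  [0, 0, 0, 0, 0, 0],
], hand=0.0, force=60)

```text
time: 4.83
tool_pos: [0.4968, -0.1821, 0.2761]
tool_rot: [[-0.917, 0.4, 0.001], [0.4, 0.917, -0.0], [-0.001, -0.0, -1.0]]
wrist_force: [-1.0, -0.8, 4.1]
gripper_width: 0.0171
```

Emit:
arm_command([
  [0, 0, 0.01, 0, 0, 0],
  [0, 0, 0.02, 0, 0, 0],
  [0, 0, 0.03, 0, 0, 0],
  [0, 0, 0.03, 0, 0, 0],
  [0, 0, 0.03, 0, 0, 0],
  [0, 0, 0.02, 0, 0, 0],
  [0, 0, 0.005, 0, 0, 0],
  [0, 0, 0, 0, 0, 0],
  [0, 0, 0, 0, 0, 0],
  [0, 0, 0, 0, 0, 0],
], force=80)

```text
time: 5.67
tool_pos: [0.4961, -0.1817, 0.4183]
tool_rot: [[-0.917, 0.4, -0.004], [0.4, 0.917, 0.002], [0.005, 0.001, -1.0]]
wrist_force: [-0.7, -0.7, -5.8]
gripper_width: 0.0173
```

```bash
python3 - <<'E'
from h import *
s=env.sense();print(s["tool_pos"],s["wrist_force"],s["moment"],s["q"].round(2),s["gripper_width"])
E
```

```text
[ 0.49608306 -0.1816756   0.41834267] [-0.71205851 -0.66983259 -5.80375105] [ 0.00271724  0.02521936 -0.0402098 ] [-0.56  0.21  1.56  0.    1.37 -1.72] 0.017255945534425603
```

Emit:
arm_command([
  [0.004, 0.015, 0, 0, 0, 1.5],
  [0.007, 0.033, 0, 0, 0, 1.5],
  [0.007, 0.034, 0, 0, 0, 2],
  [0.007, 0.034, 0, 0, 0, 2],
  [0.007, 0.034, 0, 0, 0, 2],
  [0.007, 0.034, 0, 0, 0, 2],
  [0.007, 0.034, 0, 0, 0, 2],
  [0.007, 0.034, 0, 0, 0, 2],
  [0.007, 0.034, 0, 0, 0, 2],
  [0.005, 0.02, 0, 0, 0, 1],
  [0.003, 0.005, 0, 0, 0, 0],
  [0, 0, 0, 0, 0, 0],
  [0, 0, 0, 0, 0, 0],
  [0, 0, 0, 0, 0, 0],
  [0, 0, 0, 0, 0, 0],
])

```text
time: 6.92
tool_pos: [0.5645, 0.1277, 0.4202]
tool_rot: [[-0.995, 0.099, -0.001], [0.099, 0.995, -0.0], [0.001, -0.001, -1.0]]
wrist_force: [-0.5, -0.5, -5.7]
gripper_width: 0.017
```

```bash
python3 - <<'E'
from h import *
s=env.sense();print(s["tool_pos"],s["tool_rot"].round(4).tolist(),s["wrist_force"],s["moment"],s["gripper_width"])
p=snap("wrist"); 
x=s["tool_pos"].copy(); x[2]-=.209-.0215; print("plate ctr",proj(p,x)); 
R=s["tool_rot"]; pts=[proj(p,x+.075*(np.cos(t)*R[:,0]+np.sin(t)*R[:,1])) for t in np.arange(0,6.28,.1)]
im=p["color"].copy()
for q in pts: cv2.circle(im,(int(round(q[0])),int(round(q[1]))),0,(255,0,0),-1)
p["color"]=im; save(p,"w5.png",crop=(100,60,410,300),k=2.5)
E
```

```text
[0.56451473 0.1276891  0.4202002 ] [[-0.9951, 0.0986, -0.0011], [0.0986, 0.9951, -0.0005], [0.0011, -0.0006, -1.0]] [-0.51449838 -0.51195563 -5.73313332] [-0.0181001  -0.01597784  0.02002685] 0.016991509539235627
plate ctr (np.float64(254.34320664190793), np.float64(233.8422200598829))
```

View pics/w5.png

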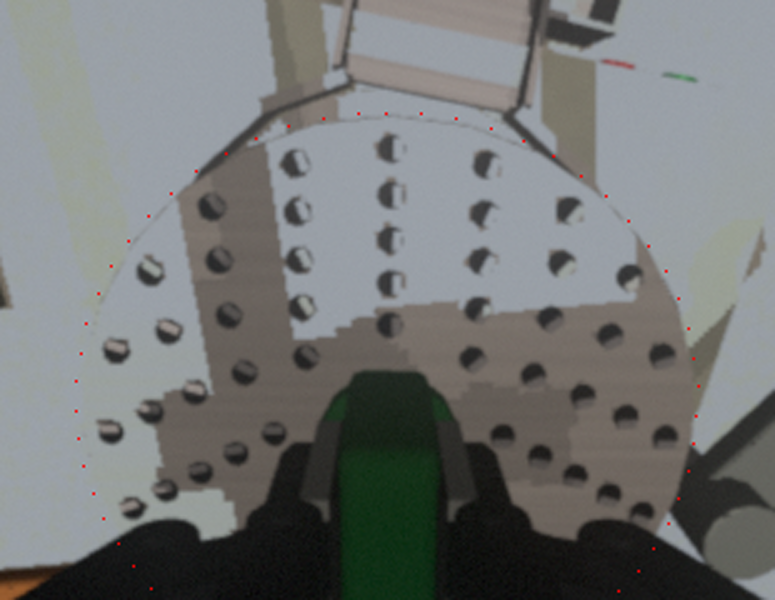

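The drawn rim circle matches the held disc to about 2 mm, so the disc is centred and aligned in the grip. Lowering it into the socket now.

Emit:
arm_command([
  [0, 0.0017, -0.01, 0, 0, 0],
  [0, 0, -0.015, 0, 0, 0],
  [0, 0, -0.015, 0, 0, 0],
  [0, 0, -0.012, 0, 0, 0],
  [0, 0, -0.01, 0, 0, 0],
  [0, 0, -0.008, 0, 0, 0],
  [0, 0, -0.006, 0, 0, 0],
  [0, 0, -0.004, 0, 0, 0],
  [0, 0, 0, 0, 0, 0],
  [0, 0, 0, 0, 0, 0],
  [0, 0, 0, 0, 0, 0],
])

```text
time: 7.88
tool_pos: [0.5649, 0.1307, 0.3414]
tool_rot: [[-0.995, 0.097, 0.001], [0.097, 0.995, 0.0], [-0.001, 0.0, -1.0]]
wrist_force: [0.2, 0.3, -5.1]
gripper_width: 0.0169
```

Emit:
arm_command([
  [0, -0.001, -0.003, 0, 0, 0],
  [0, 0, -0.003, 0, 0, 0],
  [0, 0, -0.003, 0, 0, 0],
  [0, 0, 0, 0, 0, 0],
  [0, 0, 0, 0, 0, 0],
  [0, 0, 0, 0, 0, 0],
])

```text
time: 8.38
tool_pos: [0.5646, 0.1296, 0.3316]
tool_rot: [[-0.995, 0.097, -0.0], [0.097, 0.995, -0.0], [0.0, -0.0, -1.0]]
wrist_force: [-0.9, -0.2, -6.0]
gripper_width: 0.0171
```

Emit:
arm_command([
  [0, 0, -0.002, 0, 0, 0],
  [0, 0, -0.002, 0, 0, 0],
  [0, 0, -0.002, 0, 0, 0],
  [0, 0, 0, 0, 0, 0],
  [0, 0, 0, 0, 0, 0],
])

```text
time: 8.8
tool_pos: [0.5648, 0.1293, 0.3259]
tool_rot: [[-0.995, 0.097, 0.001], [0.097, 0.995, -0.001], [-0.001, -0.001, -1.0]]
wrist_force: [-0.5, -4.3, -3.4]
gripper_width: 0.0169
```

Light contact, mainly a sideways push along -y from the taper. I'll ease off that way.

Emit:
arm_command([
  [0, -0.001, 0, 0, 0, 0],
  [0, 0, 0, 0, 0, 0],
  [0, 0, 0, 0, 0, 0],
])

```text
time: 9.05
tool_pos: [0.5647, 0.1288, 0.3259]
tool_rot: [[-0.995, 0.097, 0.001], [0.097, 0.995, 0.0], [-0.001, 0.0, -1.0]]
wrist_force: [0.9, -1.1, -1.5]
gripper_width: 0.0172
```

Emit:
arm_command([
  [0, -0.0007, -0.001, 0, 0, 0],
  [0, 0, -0.0005, 0, 0, 0],
  [0, 0, 0, 0, 0, 0],
  [0, 0, 0, 0, 0, 0],
])

```text
time: 9.38
tool_pos: [0.5647, 0.1285, 0.3254]
tool_rot: [[-0.995, 0.097, 0.002], [0.097, 0.995, 0.001], [-0.002, 0.001, -1.0]]
wrist_force: [-1.0, 1.9, 4.8]
gripper_width: 0.0172
```

```bash
python3 - <<'E'
from h import *
s=env.sense();print(s["tool_pos"],s["wrist_force"],s["moment"])
E
```

```text
[0.56471037 0.12846387 0.32538453] [-0.9868209   1.86305027  4.75940948] [-0.02254024  0.3759666  -0.03905455]
```

The collar is now sitting on the dog tops (about 10 N). I'll ease the load and sweep the angle gently.

Emit:
arm_command([
  [0, 0.0002, 0.0006, 0, 0, 0],
  [0, 0, 0, 0, 0, 1],
  [0, 0, 0, 0, 0, 1],
  [0, 0, 0, 0, 0, 1],
  [0, 0, 0, 0, 0, 1],
  [0, 0, 0, 0, 0, 0],
])

```text
time: 9.88
tool_pos: [0.5646, 0.1279, 0.325]
tool_rot: [[-1.0, 0.026, 0.0], [0.026, 1.0, -0.0], [-0.0, -0.0, -1.0]]
wrist_force: [-2.4, -2.0, 4.4]
gripper_width: 0.0169
```

```bash
python3 - <<'E'
from h import *
s=env.sense();print(s["tool_pos"],s["wrist_force"],s["moment"])
E
```

```text
[0.56464576 0.12794368 0.3250301 ] [-2.39844402 -1.96697165  4.39955105] [-0.47778351  0.21060316 -0.05475588]
```

Emit:
arm_command([
  [0, 0.0002, 0.0006, 0, 0, 0],
  [0, 0, 0, 0, 0, 0],
  [0, 0, 0, 0, 0, 0],
])

```text
time: 10.13
tool_pos: [0.5647, 0.1281, 0.3253]
tool_rot: [[-1.0, 0.027, -0.0], [0.027, 1.0, -0.001], [0.0, -0.001, -1.0]]
wrist_force: [-0.9, -2.8, 3.0]
gripper_width: 0.0171
```

Emit:
arm_command([
  [0, -0.0004, 0.0006, 0, 0, 0],
  [0, 0, 0, 0, 0, 0],
  [0, 0, 0, 0, 0, 0],
])

```text
time: 10.38
tool_pos: [0.5646, 0.128, 0.3256]
tool_rot: [[-1.0, 0.027, -0.001], [0.027, 1.0, -0.0], [0.001, -0.0, -1.0]]
wrist_force: [0.3, -2.3, -0.7]
gripper_width: 0.0171
```

Emit:
arm_command([
  [0, -0.0003, 0.0003, 0, 0, 0],
  [0, 0, 0, 0, 0, -1],
  [0, 0, 0, 0, 0, -1],
  [0, 0, 0, 0, 0, -1],
  [0, 0, 0, 0, 0, 0],
])

```text
time: 10.8
tool_pos: [0.5644, 0.1279, 0.3258]
tool_rot: [[-0.997, 0.081, -0.001], [0.081, 0.997, 0.0], [0.001, 0.0, -1.0]]
wrist_force: [-0.2, -0.7, -4.4]
gripper_width: 0.0171
```

Emit:
arm_command([
  [0, 0, 0, 0, 0, -1],
  [0, 0, 0, 0, 0, -1],
  [0, 0, 0, 0, 0, -1],
  [0, 0, 0, 0, 0, 0],
])

```text
time: 11.13
tool_pos: [0.5644, 0.1277, 0.3261]
tool_rot: [[-0.991, 0.133, -0.001], [0.133, 0.991, 0.0], [0.001, -0.0, -1.0]]
wrist_force: [0.4, 0.3, -4.9]
gripper_width: 0.0171
```

Emit:
arm_command([
  [0, 0, 0, 0, 0, -1],
  [0, 0, 0, 0, 0, -1],
  [0, 0, 0, 0, 0, -1],
  [0, 0, 0, 0, 0, 0],
])

```text
time: 11.47
tool_pos: [0.5646, 0.1277, 0.3263]
tool_rot: [[-0.983, 0.185, -0.0], [0.185, 0.983, 0.0], [0.0, 0.0, -1.0]]
wrist_force: [0.0, -0.2, -5.0]
gripper_width: 0.0168
```

Emit:
arm_command([
  [0, 0, -0.0008, 0, 0, 0],
  [0, 0, 0, 0, 0, 0],
  [0, 0, 0, 0, 0, 0],
])

```text
time: 11.72
tool_pos: [0.5647, 0.1277, 0.3259]
tool_rot: [[-0.983, 0.183, 0.001], [0.183, 0.983, 0.0], [-0.0, 0.0, -1.0]]
wrist_force: [-1.1, -0.2, -2.0]
gripper_width: 0.0169
```

Emit:
arm_command([
  [0, 0, 0, 0, 0, 0.7],
  [0, 0, 0, 0, 0, 0.7],
  [0, 0, 0, 0, 0, 0.7],
  [0, 0, 0, 0, 0, 0],
])

```text
time: 12.05
tool_pos: [0.5646, 0.128, 0.3257]
tool_rot: [[-0.989, 0.146, 0.0], [0.146, 0.989, 0.001], [-0.0, 0.001, -1.0]]
wrist_force: [-0.6, 1.7, -0.6]
gripper_width: 0.0168
```

Emit:
arm_command([
  [0, 0, 0, 0, 0, 0.7],
  [0, 0, 0, 0, 0, 0.7],
  [0, 0, 0, 0, 0, 0.7],
  [0, 0, 0, 0, 0, 0],
])

```text
time: 12.38
tool_pos: [0.5645, 0.1274, 0.3249]
tool_rot: [[-0.994, 0.11, -0.001], [0.11, 0.994, -0.001], [0.001, -0.001, -1.0]]
wrist_force: [1.7, 0.0, -5.2]
gripper_width: 0.0169
```

Emit:
arm_command([
  [0, 0, 0, 0, 0, 0.7],
  [0, 0, 0, 0, 0, 0.7],
  [0, 0, 0, 0, 0, 0.7],
  [0, 0, 0, 0, 0, 0],
])

```text
time: 12.72
tool_pos: [0.5646, 0.1275, 0.3252]
tool_rot: [[-0.997, 0.073, -0.001], [0.073, 0.997, -0.0], [0.001, -0.0, -1.0]]
wrist_force: [-0.8, -1.3, -5.1]
gripper_width: 0.0171
```

Emit:
arm_command([
  [0, 0, 0, 0, 0, 0.7],
  [0, 0, 0, 0, 0, 0.7],
  [0, 0, 0, 0, 0, 0.7],
  [0, 0, 0, 0, 0, 0],
])

```text
time: 13.05
tool_pos: [0.5645, 0.1274, 0.3253]
tool_rot: [[-0.999, 0.037, -0.001], [0.037, 0.999, -0.001], [0.001, -0.001, -1.0]]
wrist_force: [0.1, -2.8, -5.1]
gripper_width: 0.017
```

Emit:
arm_command([
  [0, 0, 0, 0, 0, 0.7],
  [0, 0, 0, 0, 0, 0.7],
  [0, 0, 0, 0, 0, 0.7],
  [0, 0, 0, 0, 0, 0],
])

```text
time: 13.38
tool_pos: [0.5648, 0.128, 0.326]
tool_rot: [[-1.0, -0.0, 0.001], [-0.0, 1.0, 0.001], [-0.001, 0.001, -1.0]]
wrist_force: [-0.2, -0.3, -4.4]
gripper_width: 0.017
```

It dropped near yaw -6.3°, with the load vanishing and z dipping. I'll go back there and lower.

Emit:
arm_command([
  [0, -0.0002, 0.0003, 0, 0, -1.5],
  [0, 0, 0, 0, 0, -1.5],
  [0, 0, 0, 0, 0, -1.5],
  [0, 0, -0.0003, 0, 0, -1.5],
  [0, 0, 0, 0, 0, 0],
])

```text
time: 13.8
tool_pos: [0.5648, 0.1279, 0.3258]
tool_rot: [[-0.994, 0.106, 0.001], [0.106, 0.994, 0.001], [-0.001, 0.001, -1.0]]
wrist_force: [1.2, 0.4, -3.7]
gripper_width: 0.017
```

Emit:
arm_command([
  [0, 0, -0.0007, 0, 0, 0],
  [0, 0, -0.0005, 0, 0, 0],
  [0, 0, 0, 0, 0, 0],
  [0, 0, 0, 0, 0, 0],
])

```text
time: 14.13
tool_pos: [0.5645, 0.1275, 0.324]
tool_rot: [[-0.994, 0.105, -0.0], [0.105, 0.994, 0.0], [0.0, 0.0, -1.0]]
wrist_force: [0.2, 0.6, -5.6]
gripper_width: 0.0171
```

It's in: z 0.3240 with no load. Lowering to the catch.

Emit:
arm_command([
  [0, 0, -0.001, 0, 0, 0],
  [0, 0, -0.001, 0, 0, 0],
  [0, 0, -0.001, 0, 0, 0],
  [0, 0, -0.001, 0, 0, 0],
  [0, 0, 0, 0, 0, 0],
  [0, 0, 0, 0, 0, 0],
])

```text
time: 14.63
tool_pos: [0.5646, 0.1275, 0.3202]
tool_rot: [[-0.994, 0.105, -0.0], [0.105, 0.994, 0.0], [0.0, 0.0, -1.0]]
wrist_force: [-0.1, -0.2, -5.1]
gripper_width: 0.0173
```

Emit:
arm_command([
  [0, 0, -0.001, 0, 0, 0],
  [0, 0, -0.001, 0, 0, 0],
  [0, 0, 0, 0, 0, 0],
  [0, 0, 0, 0, 0, 0],
])

```text
time: 14.97
tool_pos: [0.5647, 0.1275, 0.3183]
tool_rot: [[-0.994, 0.106, 0.0], [0.106, 0.994, -0.0], [-0.0, 0.0, -1.0]]
wrist_force: [1.5, -1.0, -4.8]
gripper_width: 0.0168
```

Emit:
arm_command([
  [0, 0, -0.0005, 0, 0, 0],
  [0, 0, -0.0005, 0, 0, 0],
  [0, 0, 0, 0, 0, 0],
  [0, 0, 0, 0, 0, 0],
])

```text
time: 15.3
tool_pos: [0.5648, 0.1275, 0.3175]
tool_rot: [[-0.994, 0.105, 0.001], [0.105, 0.994, -0.0], [-0.001, -0.0, -1.0]]
wrist_force: [0.7, 0.0, -3.1]
gripper_width: 0.0171
```

Emit:
arm_command([
  [0, 0, -0.0005, 0, 0, 0],
  [0, 0, -0.0005, 0, 0, 0],
  [0, 0, 0, 0, 0, 0],
  [0, 0, 0, 0, 0, 0],
])

```text
time: 15.63
tool_pos: [0.5648, 0.1274, 0.3168]
tool_rot: [[-0.994, 0.106, 0.001], [0.106, 0.994, -0.0], [-0.001, -0.0, -1.0]]
wrist_force: [0.0, -1.0, 0.6]
gripper_width: 0.0169
```

Emit:
arm_command([
  [0, 0, -0.0005, 0, 0, 0],
  [0, 0, -0.0005, 0, 0, 0],
  [0, 0, 0, 0, 0, 0],
  [0, 0, 0, 0, 0, 0],
])

```text
time: 15.97
tool_pos: [0.5647, 0.1273, 0.3153]
tool_rot: [[-0.994, 0.106, 0.0], [0.106, 0.994, -0.0], [-0.0, -0.0, -1.0]]
wrist_force: [1.1, -2.2, -0.5]
gripper_width: 0.0169
```

Emit:
arm_command([
  [0, -0.0003, -0.0005, 0, 0, 0],
  [0, 0, -0.0005, 0, 0, 0],
  [0, 0, 0, 0, 0, 0],
  [0, 0, 0, 0, 0, 0],
])

```text
time: 16.3
tool_pos: [0.5647, 0.1271, 0.3141]
tool_rot: [[-0.994, 0.106, -0.0], [0.106, 0.994, -0.0], [0.0, -0.0, -1.0]]
wrist_force: [0.9, -1.9, 0.1]
gripper_width: 0.0169
```

Emit:
arm_command([
  [0, 0, -0.0005, 0, 0, 0],
  [0, 0, -0.0005, 0, 0, 0],
  [0, 0, 0, 0, 0, 0],
  [0, 0, 0, 0, 0, 0],
])

```text
time: 16.63
tool_pos: [0.5646, 0.1271, 0.3141]
tool_rot: [[-0.994, 0.105, 0.001], [0.105, 0.994, -0.0], [-0.001, -0.0, -1.0]]
wrist_force: [-0.5, -3.0, 5.4]
gripper_width: 0.0172
```

Emit:
arm_command([
  [0, -0.0004, -0.0007, 0, 0, 0],
  [0, 0, -0.0007, 0, 0, 0],
  [0, 0, 0, 0, 0, 0],
  [0, 0, 0, 0, 0, 0],
])

```text
time: 16.97
tool_pos: [0.5645, 0.127, 0.3141]
tool_rot: [[-0.994, 0.105, 0.002], [0.105, 0.994, 0.0], [-0.002, 0.0, -1.0]]
wrist_force: [-4.3, -1.1, 13.5]
gripper_width: 0.0173
```

z is rigid at 0.3141 under 19 N, 11.7 mm below the first dog contact, so the disc is home. I'll unload, release and rise.

Emit:
arm_command([
  [0, 0.0004, 0.0007, 0, 0, 0],
  [0, 0, 0.0007, 0, 0, 0],
  [0, 0, 0.0005, 0, 0, 0],
  [0, 0, 0, 0, 0, 0],
])

```text
time: 17.3
tool_pos: [0.5647, 0.1271, 0.3141]
tool_rot: [[-0.994, 0.106, 0.0], [0.106, 0.994, -0.0], [-0.0, -0.0, -1.0]]
wrist_force: [-0.9, -4.2, 4.2]
gripper_width: 0.0169
```

Emit:
arm_command([
  [0, 0, 0, 0, 0, 0],
  [0, 0, 0, 0, 0, 0],
  [0, 0, 0, 0, 0, 0],
  [0, 0, 0, 0, 0, 0],
  [0, 0, 0, 0, 0, 0],
  [0, 0, 0, 0, 0, 0],
], hand=0.07)

```text
time: 17.8
tool_pos: [0.5646, 0.1273, 0.3136]
tool_rot: [[-0.994, 0.105, -0.0], [0.105, 0.994, 0.0], [0.0, 0.0, -1.0]]
wrist_force: [0.5, -0.9, -0.6]
gripper_width: 0.0702
```

Emit:
arm_command([
  [0, 0, 0.01, 0, 0, 0],
  [0, 0, 0.02, 0, 0, 0],
  [0, 0, 0.03, 0, 0, 0],
  [0, 0, 0.03, 0, 0, 0],
  [0, 0, 0.02, 0, 0, 0],
  [0, 0, 0.005, 0, 0, 0],
  [0, 0, 0, 0, 0, 0],
  [0, 0, 0, 0, 0, 0],
  [0, 0, 0, 0, 0, 0],
])

```text
time: 18.55
tool_pos: [0.5642, 0.1272, 0.4272]
tool_rot: [[-0.994, 0.106, -0.003], [0.106, 0.994, -0.0], [0.003, -0.0, -1.0]]
wrist_force: [-0.2, -0.0, -0.5]
gripper_width: 0.0698
```

```bash
python3 - <<'E'
from h import *
s=env.sense();print(s["tool_pos"],s["wrist_force"],s["q"].round(2))
p=snap("wrist"); im=p["color"].copy()
for z,r,col in((.1255,.075,(255,0,0)),(.130,.088,(255,255,0))):
  for t in np.arange(0,6.28,.08):
    q=proj(p,[.5646+r*np.cos(t),.1275+r*np.sin(t),z]); cv2.circle(im,(int(round(q[0])),int(round(q[1]))),0,col,-1)
q=proj(p,[.5646,.1275,.176]); cv2.circle(im,(int(q[0]),int(q[1])),1,(255,0,255),-1)
for X in ([.56,.2946,.219],[.6268,.2331,.197]):
  q=proj(p,X); print(q)
p["color"]=im; save(p,"w6.png",k=1.5)
E
```

```text
[0.56419346 0.12717362 0.42720096] [-0.22083539 -0.04097436 -0.45075442] [ 0.03  0.3   1.43  0.    1.42 -1.44]
(np.float64(506.897326999692), np.float64(190.5880950743975))
(np.float64(393.3262772898869), np.float64(270.09350849848903))
```

View pics/w6.png

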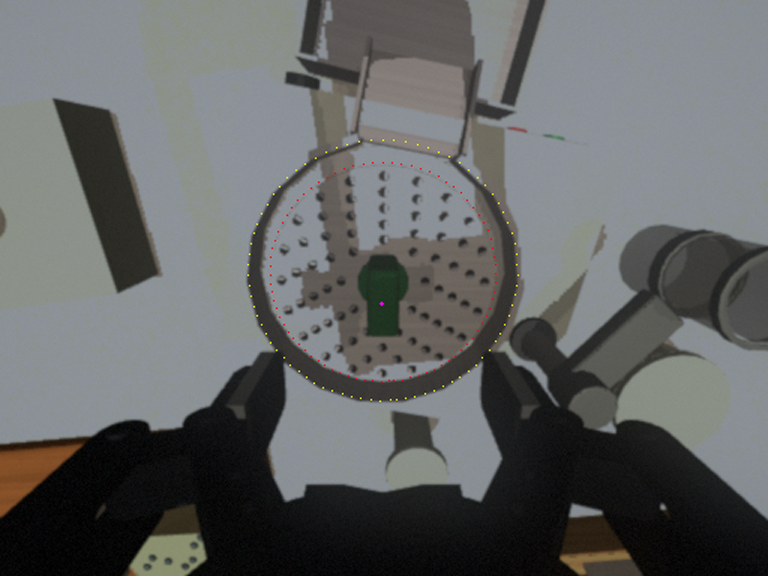

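The drawn home-pose circles fall on the disc rim and the chamber wall, so the disc is seated and level. The tube and post are where I predicted. Next I'll close the fingers and go round to the outside of the tube.

Emit:
arm_command([
  [0, 0.015, 0, 0, 0, 0],
  [0, 0.03, 0, 0, 0, 0],
  [0, 0.037, 0, 0, 0, 0],
  [0, 0.037, 0, 0, 0, 0],
  [0, 0.037, 0, 0, 0, 0],
  [0, 0.037, 0, 0, 0, 0],
  [-0.003, 0.03, 0, 0, 0, 0],
  [-0.003, 0.015, 0, 0, 0, 0],
  [0, 0, 0, 0, 0, 0],
  [0, 0, 0, 0, 0, 0],
], hand=0.0, force=60)

```text
time: 19.43
tool_pos: [0.5583, 0.3655, 0.4273]
tool_rot: [[-0.995, 0.104, -0.002], [0.104, 0.995, -0.002], [0.002, -0.002, -1.0]]
wrist_force: [0.6, 0.1, 0.3]
gripper_width: -0.0002
```

Emit:
arm_command([
  [0, 0, -0.02, 0, 0, 0],
  [0, 0, -0.025, 0, 0, 0],
  [0, 0, -0.015, 0, 0, 0],
  [0, 0, -0.006, 0, 0, 0],
  [0, 0, 0, 0, 0, 0],
  [0, 0, 0, 0, 0, 0],
])

```text
time: 19.93
tool_pos: [0.5592, 0.3641, 0.3633]
tool_rot: [[-0.994, 0.107, 0.0], [0.107, 0.994, -0.0], [-0.0, -0.0, -1.0]]
wrist_force: [0.5, 0.4, 0.6]
gripper_width: -0.0003
```

Emit:
arm_command([
  [0, -0.015, 0, 0, 0, 0],
  [0, -0.013, 0, 0, 0, 0],
  [-0.005, -0.01, 0, 0, 0, 0],
  [-0.006, -0.01, 0, 0, 0, 0],
  [-0.006, -0.01, 0, 0, 0, 0],
  [-0.002, -0.01, 0, 0, 0, 0],
  [-0.002, -0.01, 0, 0, 0, 0],
  [-0.002, -0.01, 0, 0, 0, 0],
  [0, 0, 0, 0, 0, 0],
  [0, 0, 0, 0, 0, 0],
])

```text
time: 20.77
tool_pos: [0.5245, 0.2801, 0.364]
tool_rot: [[-0.994, 0.103, -0.028], [0.103, 0.995, 0.006], [0.029, 0.003, -1.0]]
wrist_force: [-48.6, 14.2, 24.6]
gripper_width: 0.0001
```

An unexpected -48 N along x. I'll back off in -x and take a look.

Emit:
arm_command([
  [-0.02, 0, 0, 0, 0, 0],
  [-0.012, 0.003, 0, 0, 0, 0],
  [0, 0, 0, 0, 0, 0],
  [0, 0, 0, 0, 0, 0],
])

```text
time: 21.1
tool_pos: [0.504, 0.2797, 0.3639]
tool_rot: [[-0.994, 0.106, 0.003], [0.106, 0.994, 0.0], [-0.003, 0.001, -1.0]]
wrist_force: [0.5, -0.2, 0.0]
gripper_width: -0.0001
```

```bash
python3 - <<'E'
from h import *
p=snap("top");print(proj(p,[.56,.2946,.219]),proj(p,[.6268,.2331,.197]))
w=snap("wrist")
a=cv2.resize(p["color"][125:245,120:270],None,fx=3,fy=3,interpolation=cv2.INTER_CUBIC)
b=cv2.resize(w["color"],(480,360)); a=cv2.resize(a,(450,360))
cv2.imwrite("pics/m1.png",cv2.cvtColor(cv2.resize(np.hstack([a,b]),None,fx=.85,fy=.85),cv2.COLOR_RGB2BGR))
E
```

```text
(np.float64(143.19483350249533), np.float64(175.5907469544198)) (np.float64(169.19221588785092), np.float64(153.18295374288945))
```

View pics/m1.png

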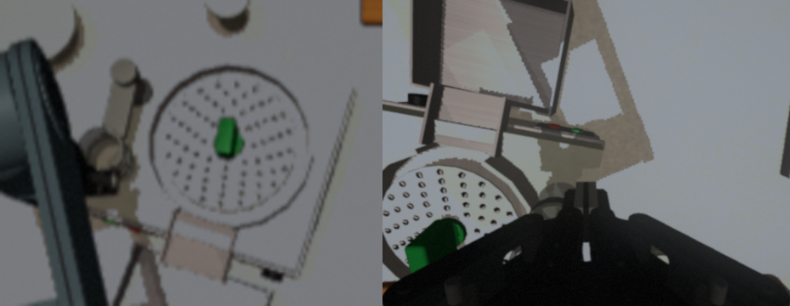

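The top view puts the tube at about 166–172°, partly swung in (ring at about (107,152) in the left panel). The finger had slid round to its outer side and jammed against the arm's line. I'll go back behind the tube, with the contact closer to the post.

Emit:
arm_command([
  [0, 0.02, 0, 0, 0, 0],
  [0, 0.02, 0, 0, 0, 0],
  [0.01, 0.002, 0, 0, 0, 2],
  [0.02, 0, 0, 0, 0, 2],
  [0.014, 0, 0, 0, 0, 2],
  [0, 0, 0, 0, 0, 0],
  [0, 0, 0, 0, 0, 0],
])

```text
time: 21.78
tool_pos: [0.549, 0.3215, 0.3619]
tool_rot: [[-1.0, 0.003, -0.001], [0.003, 1.0, -0.0], [0.001, -0.0, -1.0]]
wrist_force: [0.9, -0.7, 0.5]
gripper_width: -0.0001
```

Emit:
arm_command([
  [0, -0.01, 0, 0, 0, 0],
  [0, -0.008, 0, 0, 0, 0],
  [0, -0.006, 0, 0, 0, 0],
  [0, -0.006, 0, 0, 0, 0],
  [0, 0, 0, 0, 0, 0],
])

```text
time: 22.2
tool_pos: [0.5474, 0.2907, 0.3632]
tool_rot: [[-1.0, 0.002, 0.0], [0.002, 1.0, -0.0], [-0.0, -0.0, -1.0]]
wrist_force: [0.3, 0.2, 0.0]
gripper_width: 0.0002
```

Emit:
arm_command([
  [0, -0.006, 0, 0, 0, 1],
  [0, -0.006, 0, 0, 0, 1],
  [0, -0.006, 0, 0, 0, 1],
  [0, 0, 0, 0, 0, 0],
])

```text
time: 22.53
tool_pos: [0.5471, 0.2739, 0.363]
tool_rot: [[-0.999, -0.051, -0.001], [-0.051, 0.999, 0.001], [0.001, 0.001, -1.0]]
wrist_force: [-0.0, 1.1, -0.4]
gripper_width: 0.0001
```

Emit:
arm_command([
  [0.001, -0.007, 0, 0, 0, 1],
  [0.001, -0.007, 0, 0, 0, 1],
  [0.001, -0.007, 0, 0, 0, 1],
  [0, 0, 0, 0, 0, 0],
])

```text
time: 22.87
tool_pos: [0.5504, 0.2529, 0.3628]
tool_rot: [[-0.995, -0.103, -0.0], [-0.103, 0.995, -0.0], [0.0, -0.0, -1.0]]
wrist_force: [0.1, 0.6, -0.5]
gripper_width: 0.0002
```

Emit:
arm_command([
  [0.003, -0.006, 0, 0, 0, 2],
  [0.003, -0.006, 0, 0, 0, 2],
  [0, 0, 0, 0, 0, 0],
])

```text
time: 23.12
tool_pos: [0.5571, 0.241, 0.3631]
tool_rot: [[-0.985, -0.172, 0.001], [-0.172, 0.985, 0.0], [-0.001, -0.0, -1.0]]
wrist_force: [0.4, 1.3, 0.8]
gripper_width: -0.0001
```

```bash
python3 - <<'E'
from h import *
s=env.sense();print(s["tool_pos"],s["wrist_force"],s["moment"])
p=snap("top");w=snap("wrist")
a=cv2.resize(p["color"][125:245,120:270],(450,360),interpolation=cv2.INTER_CUBIC)
b=cv2.resize(w["color"],(480,360))
cv2.imwrite("pics/m2.png",cv2.cvtColor(cv2.resize(np.hstack([a,b]),None,fx=.85,fy=.85),cv2.COLOR_RGB2BGR))
E
```

```text
[0.55707011 0.24103657 0.36305781] [0.42585734 1.2996671  0.82589051] [ 0.16186553 -0.07355345  0.01704253]
```

View pics/m2.png

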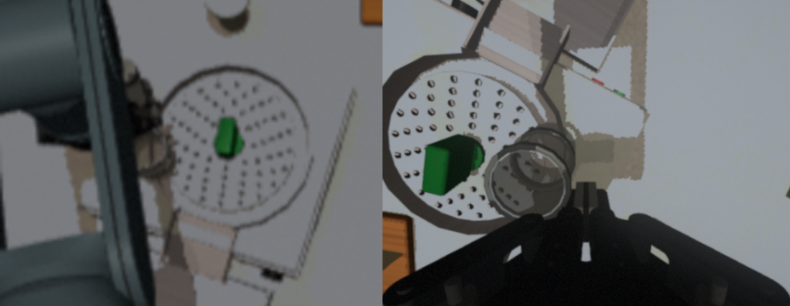

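The tube is being pushed in over the disc, with its ring at about (530,183) in the wrist panel and touching the finger's side. Measuring how far it still has to go.

```bash
python3 - <<'E'
from h import *
w=snap("wrist"); u,v=(530-382.5)/.85*512/480,183/.85*384/360
t=pix2z(w,u,v,.219); d=t[:2]-[.6268,.2331]; print(t,np.linalg.norm(d),np.degrees(np.arctan2(d[1],d[0]))%360,"goal 218.8", np.linalg.norm(t[:2]-[.5646,.1275]))
E
```

```text
[0.5406321  0.20801334 0.219     ] 0.08974545813813499 196.23222747071588 goal 218.8 0.08400511171189866
```

Emit:
arm_command([
  [0.002, -0.007, 0, 0, 0, 2],
  [0.003, -0.006, 0, 0, 0, 2],
  [0.003, -0.006, 0, 0, 0, 2],
  [0.003, -0.005, 0, 0, 0, 2],
  [0, 0, 0, 0, 0, 0],
])

```text
time: 23.68
tool_pos: [0.5678, 0.2171, 0.3627]
tool_rot: [[-0.951, -0.308, 0.0], [-0.308, 0.951, 0.0], [-0.0, 0.0, -1.0]]
wrist_force: [-0.1, 0.7, -0.4]
gripper_width: 0.0003
```

Emit:
arm_command([
  [0.002, -0.003, 0, 0, 0, 1],
  [0.002, -0.003, 0, 0, 0, 1],
  [0, 0, 0, 0, 0, 0],
])

```text
time: 23.93
tool_pos: [0.572, 0.2113, 0.3629]
tool_rot: [[-0.94, -0.342, 0.001], [-0.342, 0.94, 0.001], [-0.001, 0.0, -1.0]]
wrist_force: [0.8, 4.4, -0.9]
gripper_width: -0.0006
```

Force is starting to rise, as it should at the stop. I'll press a little more.

Emit:
arm_command([
  [0.0005, -0.0015, 0, 0, 0, 0],
  [0.0005, -0.0015, 0, 0, 0, 0],
  [0, 0, 0, 0, 0, 0],
  [0, 0, 0, 0, 0, 0],
])

```text
time: 24.27
tool_pos: [0.5725, 0.2101, 0.363]
tool_rot: [[-0.94, -0.341, 0.001], [-0.341, 0.94, 0.004], [-0.002, 0.004, -1.0]]
wrist_force: [1.2, 10.8, -2.0]
gripper_width: -0.0002
```

Firm at 11 N, so it's at the stop. I'll back off, rise and check.

Emit:
arm_command([
  [0, 0, 0, 0, 0, 0],
  [0, 0, 0, 0, 0, 0],
  [-0.003, 0.01, 0, 0, 0, 0],
  [-0.005, 0.02, 0, 0, 0, 0],
  [0, 0.02, 0.02, 0, 0, 0],
  [0, 0.01, 0.035, 0, 0, 0],
  [-0.02, 0, 0.03, 0, 0, 0],
  [-0.03, 0, 0, 0, 0, 0],
  [-0.02, 0, 0, 0, 0, 0],
  [0, 0, 0, 0, 0, 0],
  [0, 0, 0, 0, 0, 0],
])

```text
time: 25.18
tool_pos: [0.4936, 0.2682, 0.4485]
tool_rot: [[-0.94, -0.341, 0.001], [-0.341, 0.94, -0.001], [-0.001, -0.001, -1.0]]
wrist_force: [0.1, -0.2, -0.1]
gripper_width: -0.0001
```

```bash
python3 - <<'E'
from h import *
s=env.sense();print(s["time"],s["tool_pos"],s["wrist_force"])
w=snap("wrist"); im=w["color"].copy()
def circ(c,z,r,col):
  for t in np.arange(0,6.28,.1):
    q=proj(w,[c[0]+r*np.cos(t),c[1]+r*np.sin(t),z]); cv2.circle(im,(int(round(q[0])),int(round(q[1]))),0,col,-1)
circ((.5646,.1275),.1255,.075,(255,0,0)); circ((.5559,.1761),.219,.024,(255,255,0)); circ((.6268,.2331),.197,.014,(0,255,255))
w["color"]=im; save(w,"f.png",k=1.5)
p=snap("top"); print([ (np.round(r["box"]).tolist(),round(r["conf"],2)) for r in eyes.look_for(p,"slicing_disc")[:1]])
E
```

```text
25.1833 [0.49362893 0.26818536 0.44846191] [ 0.1372031  -0.19358968 -0.1194175 ]
[([347.0, 180.0, 51.0, 52.0], 0.77)]
```

View pics/f.png

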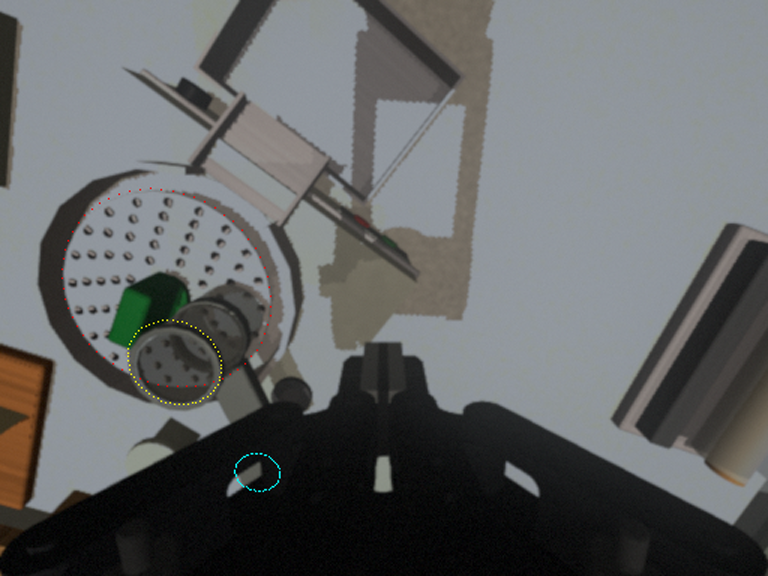

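The yellow circle marks where the tube should be at its stop, and it lies on the tube's rim. The disc rim matches its home circle and the robot is clear. Handing in.

```bash
python3 -c "
from h import *
print(workorder.hand_in())"
```

```text
the job is handed in; nothing more can be done
None
```

The grating disc is fitted and pressed home, and the feed tube is swung in against its stop. I handed the job in at about 25 s; hand-in gives no verdict.

**Disc:** I lifted it from the rack and found the slot angle by feel under light load. The slots dropped over the dogs and I pressed it past the catch. It stopped firm 11.7 mm below the dog tops (12 mm expected). The most I pressed with was about 19 N.

**Feed tube:** I pushed it in with closed fingers until it stopped firm at about 11 N. In the last wrist picture its rim sits on the position worked out for the stop, and the disc's rim sits on its home circle.

**Last state:** The robot is clear and reads almost no wrist force. The slicing disc is still detected in the rack, with its box shifted 2 px at most since the start. I did not measure the other loose things again.

**What went wrong:**
- **Tube push:** The first push slid off the tube and read a sideways force of about 50 N. That is under the 120 N wrist limit, but over the 40 N limit if the contact counted as the gripper's body; I judged it was the fingers only. I backed off, moved behind the tube and repeated it with only a few newtons until the stop.
- **Slot search:** The first try pressed with about 10 N, enough to turn the spindle along, so I eased off and swept again.

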